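# Gauge a buffing-spindle sleeve and sort it

### The arm

A 7-joint arm with a two-finger parallel gripper is mounted at the origin on the work surface. World frame = base frame: x ahead of the robot, y to its left, z up, the work surface at z = 0. Lengths are in mm, angles in rad, forces in N, time in s.
With the tool pointing down it reaches from about 400 to 850 mm from the base axis. Payload 10.4 kg.
Tool frame: the origin (TCP) lies at the very end of the fingers, on their centre line; the grasp point (between the pads) lies 19 mm behind it (env.tcp_to_grasp is the distance from the TCP to the grasp point, in mm); y points along the fingers, x is the direction in which the jaws open and shut, and the axes are right-handed (so a half turn about y gives the same grasp; the last joint's range is limited). The gripper opens to 85 mm and grips with 20 to 120 N. Pads are 22 mm wide; open, the fingers measure 114 mm over their backs; the gripper's body (76 mm by 85 mm) begins 54 mm behind the grasp point. The pads swing forward as they close: fully open they stand 13 mm farther back than shut.
Start: joints at [-1.18, 0.332, -0.065, 1.46, 0.022, 1.35, -0.088], TCP at [251.297, 572.277, 231.338] pointing down, gripper open.
Joint ranges: [-2.6, 2.6], [-0.5, 2.12], [-1.47, 1.34], [0.16, 2.42], [-1.27, 4.41], [0.06, 2.06], [-2.6, 2.6]. Speed limits (rad/s): [2.22, 2.22, 2.79, 2.79, 3.14, 3.14, 3.14].

### API

Orientations are given as [roll, pitch, yaw] about the fixed x, y, z axes, in that order (R = Rz(yaw) Ry(pitch) Rx(roll)).
In Python, from bench import env gives the robot as it stands.
- The arm moves only by the tool step_arm, never from a script. Its argument "series" is a list that holds one entry, the list of rows, each a list of 7 numbers: the finger opening in m, from 0 to 0.0854, then the shift along the tool's x, y, z in m, then the turn, a rotation vector about the tool's x, y, z in degrees. A call has 1 to 20 rows; each row is the pose to reach, as a shift and turn from the pose measured when the call began, along the tool's axes at that moment; what a row does not reach only later rows make up. A row lasts 1/8 s, in which the tool goes at most 62.5 mm and 10.7 degrees, less where a joint would pass 70% of its speed; a pose out of reach is approached as far as the arm can. A call with a gripper value outside its range is refused whole. The fingers move at their own pace and stop on an object; "newtons" is the grip in N (left out, the last holds). Time passes only in rows, so rows that repeat a pose let the fingers close. It gives the time, the measured TCP pose, the force and the opening at its end, in the units of the state.
- env.sense(): the state, without advancing time (a new reading comes with each control period).
- env.read_camera(name): name is "scene" or "top" or "wrist"; returns a dict with "pixels" (400x640x3 uint8, red, green, blue), "intrinsics" (3x3 intrinsics, pixels), "k1" (the pictures are not rectified: a ray, as slopes to the right and down, at radius r is drawn at 1 + k1 r^2 times it, then the intrinsics apply), "R" (3x3) and "t" (3): a world point X has camera coordinates R X + t; the wrist camera has in their place "hand_eye" (4x4, takes a point from camera to tool coordinates, whose origin is the TCP and whose axes are the tool frame's). Camera axes: x right, y down, z forward; pixel columns grow to the right and rows downward; lengths in mm; the calibration is good to about 2 mm. A picture is of the moment at which its call begins: read the wrist's pose just before it. There is no depth.
- env.hand_in(): hands the job in, once; it reports no verdict.
The state is a dict: "clock": time; "joint_positions": joint angles; "joint_vel": joint speeds; "joint_torque": joint torques, N m; "position": TCP position; "eef_rot": TCP orientation; "contact_force": force on the tool from outside, world axes, zero at the start; "wrist_torque": the same for the moment, N m; "grip_width": opening from 0.0 (shut) to 1.0 (fully open).
Only numpy, scipy, OpenCV 4.12 (cv2) and the standard library are available. Lean on these libraries where they do the work, as an engineer would, in place of code of your own. Each camera call takes 0.05 s, during which the arm holds its last target. There are 200 camera calls.

### The job

Check the white sleeve that stands on the yellow square: slide it down over the steel gauge pin as far as it will go. If it goes fully home onto the pin's base, stand it upright in the green tray; if it sticks near the top of the pin, stand it upright in the red tray. Leave the other white sleeve, on the blue square, where it is.

Things in the scene. Friction and masses are not known exactly. Their poses are not given: they have to be found in the camera images.
- sleeve_a_center (a point): one of two outwardly identical upright white plastic sleeves (tubes): 46 mm outside diameter, 50 mm tall, about 90 g, open at both ends. One has a 31 mm bore, the other an 18 mm bore; which is which is not marked, only the size of the hole shows it. The point is its centre, half-way up (25 mm above its foot); z along its axis, up. One of the two stands on the yellow square, the other elsewhere on a blue square.
- sleeve_b_center (a point): one of two outwardly identical upright white plastic sleeves (tubes): 46 mm outside diameter, 50 mm tall, about 90 g, open at both ends. One has a 31 mm bore, the other an 18 mm bore; which is which is not marked, only the size of the hole shows it. The point is its centre, half-way up (25 mm above its foot); z along its axis, up. One of the two stands on the yellow square, the other elsewhere on a blue square.
- gauge: fixed steel fit gauge: a round dark base 70 mm across and 10 mm high with an upright bright pin on its centre. The pin is 24 mm thick up to 34 mm above the table, then tapers as a cone to 8 mm at its flat tip, 50 mm above the table. The 31 mm bore goes down until the sleeve's foot is on the base (10 mm above the table); the 18 mm bore sticks on the cone with the foot about 40 mm above the table. Origin: centre of the underside, on the table; z up
- green_tray: fixed open green plastic tray, 130 x 130 mm outside, 30 mm high, walls and floor 4 mm thick; origin at the centre of its underside, on the table, z up, sides along x and y; for sleeves that fit
- red_tray: fixed open red plastic tray, 130 x 130 mm outside, 30 mm high, walls and floor 4 mm thick; origin at the centre of its underside, on the table, z up, sides along x and y; for sleeves that are too tight
- yellow_square: square of flat yellow tape on the table, 90 x 90 mm, no thickness to speak of; origin at its centre; the sleeve to be checked stands on it, within about 12 mm of its centre
Not all that is in view belongs to the job. Several things look just like the red_tray: the one meant starts farthest from the robot's base.

How it is judged:
By the outcome, as a careful person would: the job done as asked, in the order asked, and still so for the second after the job is handed in, with the robot touching nothing.
It also fails if it takes over 48 s, if anything falls off the work surface, if the arm or the gripper's body presses on something with over 40 N, if the wrist force passes 120 N, or if a joint passes its speed limit or range.

## Working session

There is one attempt and no reset: what is moved stays moved. The work goes in short steps, Python scripts to look and compute and a tool call to move; the robot and the scene stay as the last step left them, time stands still between calls to the robot, and variables do not carry over. Pictures are saved under pics/ and viewed, about 8 in all and at most 12, crops included, and the job is handed in when it is done.

Besides the shell and the picture viewer there is one more tool, called as name(argument=value, ...) on one line, values as JSON. step_arm: Moves the arm, as the interface text tells. Its arguments: {"type":"object","properties":{"series":{"type":"array","items":{"type":"array","items":{"type":"array","items":{"type":"number"}}}},"newtons":{"type":"number"}},"required":["series"]}

```bash
mkdir -p pics; ls
python3 - <<'E'
from bench import env
import cv2,numpy as np
s=env.sense();print(s['clock'],s['position'],s['eef_rot'],s['grip_width'],env.tcp_to_grasp)
for n in("scene","top"):
    c=env.read_camera(n);cv2.imwrite(f"pics/{n}1.png",c["pixels"][:,:,::-1]);np.savez(f"{n}.npz",**{k:v for k,v in c.items()})
    print(n,c['intrinsics'],c['k1'],c['R'],c['t'])
E
```

```text
pics
0.0 [251.19598504 571.8814501  230.51757374] [-1.57087178e+00  1.43666089e-03  1.15692883e+00] 0.9962952390246134 18.700000000000003
scene [[386.00922189   0.         320.70321917]
 [  0.         386.00922189 194.46533985]
 [  0.           0.           1.        ]] -0.05965726519269088 [[ 0.68213338  0.73122204  0.00289357]
 [ 0.44195    -0.40912181 -0.79831043]
 [-0.58255836  0.54583301 -0.60223922]] [-318.78344573 -150.84816267 1170.87719921]
top [[439.97114238   0.         320.29458104]
 [  0.         439.97114238 196.29916311]
 [  0.           0.           1.        ]] 0.03474987786265463 [[-0.006382   -0.99951091 -0.03061376]
 [-0.98077534  0.01222752 -0.19475681]
 [ 0.19503589  0.02878228 -0.9803737 ]] [  54.14409372  456.24665033 1016.72819239]
```

View pics/scene1.png

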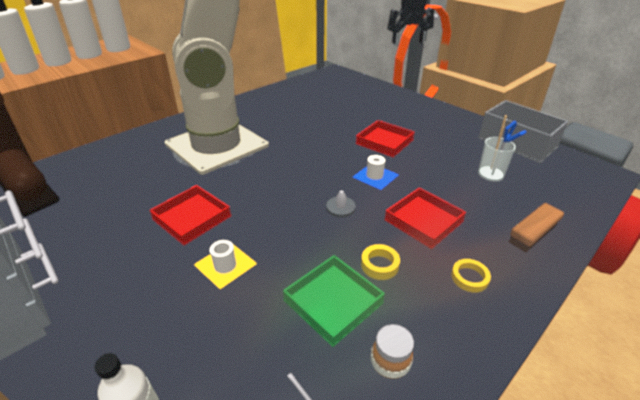

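View pics/top1.png

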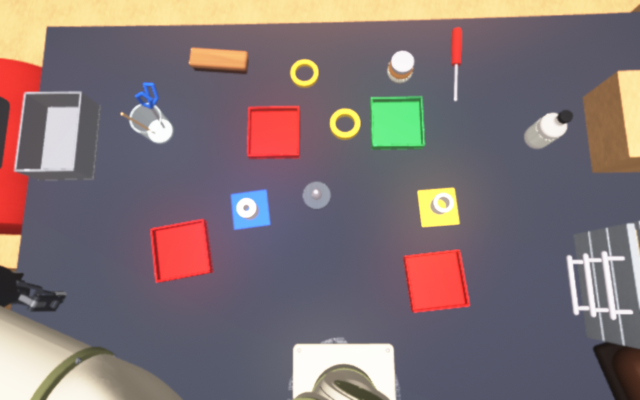

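Scene view: yellow-square sleeve with a wide hole at about (222,250), blue-square sleeve (376,165), gauge (341,203), green tray (334,297); red trays at (191,214), (385,137), (425,215). Top view: yellow-square sleeve (443,203), blue-square sleeve (246,208), gauge (317,195), green tray (397,122). Red trays are at (273,132), which is the farthest from the base, (181,251) and (436,281). Things that could be mistaken for the sleeve: the blue-square sleeve, the jar (401,65) and the yellow rings; the description picks the one on the yellow square.

```bash
cat > h.py <<'E'
import numpy as np,cv2
from scipy.spatial.transform import Rotation as Ro
def ray(c,px):
    K=np.asarray(c['intrinsics']);u=(np.array(px,float)-[K[0,2],K[1,2]])/[K[0,0],K[1,1]]
    s=u.copy()
    for _ in range(20): s=u/(1+float(c['k1'])*(s@s))
    R=np.asarray(c['R']);return -R.T@np.asarray(c['t']), R.T@np.array([*s,1])
def atz(c,px,z):
    o,d=ray(c,px);return o+d*(z-o[2])/d[2]
def tri(obs):
    A=np.zeros((3,3));b=np.zeros(3);L=[]
    for c,p in obs:
        o,d=ray(c,p);d/=np.linalg.norm(d);P=np.eye(3)-np.outer(d,d);A+=P;b+=P@o;L.append((o,P))
    X=np.linalg.solve(A,b);return X,[np.linalg.norm(P@(X-o)) for o,P in L]
def wrist(env):
    s=env.sense();c=dict(env.read_camera("wrist"));T=np.eye(4)
    T[:3,:3]=Ro.from_euler('xyz',s['eef_rot']).as_matrix();T[:3,3]=s['position']
    M=np.linalg.inv(T@np.asarray(c['hand_eye']));c['R']=M[:3,:3];c['t']=M[:3,3];return s,c
E
python3 - <<'E'
from h import *
S=dict(np.load('scene.npz'));T=dict(np.load('top.npz'))
def cr(c,x,y,w=36):
    return cv2.resize(c['pixels'][y-w:y+w,x-w:x+w,::-1],(380,290*0+285),interpolation=cv2.INTER_CUBIC)
cv2.imwrite('pics/crop.png',np.vstack([np.hstack([cr(S,222,258),cr(T,440,206)]),np.hstack([cr(S,341,203),cr(T,317,195)])]))
for n,a,b,z in [('green',(334,297),(397.5,122),30),('gaugetip',(341,190),(316.5,190),50)]:
    print(n,*tri([(S,a),(T,b)]))
for n,b,z in [('yel',(439,207),0),('green',(397.5,122),15),('red far',(273,132),15),('red2',(181,251),15),('red3',(436,281),15)]:print(n,atz(T,b,z))
E
```

```text
green [ 655.64287005 -145.87893645   14.16997365] [np.float64(2.443131148749664), np.float64(2.4431311487495906)]
gaugetip [471.20164879  59.34546519  54.2824182 ] [np.float64(0.9452245631881885), np.float64(0.9452245631880875)]
yel [ 435.08099285 -243.32518839    0.        ]
green [ 653.72693455 -147.61617346   15.        ]
red far [632.58021235 171.09671869  15.        ]
red2 [331.00251758 391.65582283  15.        ]
red3 [ 254.99972776 -221.9625786    15.        ]
```

View pics/crop.png

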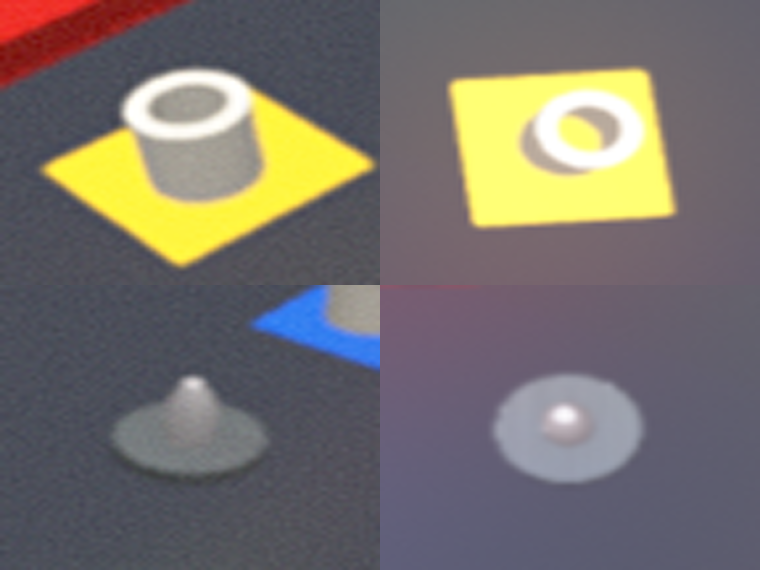

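The crop shows the yellow-square sleeve with a wide bore: rim centre at scene (221.6,248.3) and top (443.4,202.8). The gauge tip is at scene (341.4,191) and top (316,191.9), and the base centre is at top (316.6,195.1).

Run:
```python
from h import *
S=dict(np.load('scene.npz'));T=dict(np.load('top.npz'))
print('sleeve',*tri([(S,(221.6,248.3)),(T,(443.4,202.8))]),atz(T,(443.4,202.8),50),atz(S,(221.6,248.3),50))
print('gtip',*tri([(S,(341.4,191)),(T,(316,191.9))]),atz(T,(316,191.5),50),'base',atz(T,(316.6,195.1),5))
s,c=__import__('h').wrist(__import__('bench').env); print(s['clock'],s['position'],c['hand_eye'])
```

```text
sleeve [ 438.19600118 -242.11874105   44.74342935] [np.float64(1.5128130573489196), np.float64(1.5128130573488592)] [ 436.52848539 -242.13950714   50.        ] [ 444.2586873  -243.10566676   50.        ]
gtip [468.61959761  61.77296596  48.51809891] [np.float64(2.2290039653859073), np.float64(2.229003965385872)] [467.80565466  60.01045412  50.        ] base [468.01912711  60.31132472   5.        ]
0.1 [251.16524655 571.95008306 230.59313095] [[ 9.99999732e-01  3.53154354e-04 -6.40981464e-04  7.87572424e-01]
 [ 7.19907722e-04 -3.17249134e-01  9.48341958e-01 -1.42112597e+02]
 [ 1.31560277e-04 -9.48342165e-01 -3.17249304e-01  8.14242586e+01]
 [ 0.00000000e+00  0.00000000e+00  0.00000000e+00  1.00000000e+00]]
```

```bash
cat >> h.py <<'E'
def plan(env,wps):
    """wps: (n rows, radius, azimuth deg, z, opening m) interpolated in polar coordinates; yaw=azimuth, tool down"""
    s=env.sense();R0=Ro.from_euler('xyz',s['eef_rot']);p=np.array(s['position'])
    cur=np.array([np.hypot(*p[:2]),np.degrees(np.arctan2(p[1],p[0])),p[2]]);yaw=np.degrees(s['eef_rot'][2]);out=[]
    for n,r,a,z,g in wps:
        tgt=np.array([r,a,z])
        for k in range(1,n+1):
            q=cur+(tgt-cur)*k/n;y=yaw+(a-yaw)*k/n
            X=np.array([q[0]*np.cos(np.radians(q[1])),q[0]*np.sin(np.radians(q[1])),q[2]])
            d=R0.inv().apply(X-p)/1000;rv=(R0.inv()*Ro.from_euler('xyz',[-90,0,y],degrees=True)).as_rotvec(degrees=True)
            out.append([g]+[round(float(v),4) for v in d]+[round(float(v),1) for v in rv])
        cur=tgt;yaw=a
    print(str(out).replace(' ',''))
def pol(x,y): return np.hypot(x,y),np.degrees(np.arctan2(y,x))
E
python3 - <<'E'
from h import *
from bench import env
r,a=pol(438,-242);print(r,a)
plan(env,[(16,530,a+5,230,.085),(4,r,a,160,.085)])
E
```

```text
500.4078336716962 -28.921151437817244
[[0.085,-0.0089,0.0001,-0.0608,0.0,5.6,-0.1],[0.085,-0.0237,0.0001,-0.1198,0.0,11.3,-0.1],[0.085,-0.044,0.0002,-0.1766,0.0,16.9,-0.1],[0.085,-0.0697,0.0003,-0.2305,0.0,22.6,-0.1],[0.085,-0.1002,0.0003,-0.2811,0.0,28.2,-0.1],[0.085,-0.1353,0.0004,-0.328,0.0,33.8,-0.1],[0.085,-0.1745,0.0005,-0.3708,0.0,39.5,-0.1],[0.085,-0.2172,0.0006,-0.409,0.0,45.1,-0.1],[0.085,-0.2631,0.0007,-0.4425,0.0,50.7,-0.1],[0.085,-0.3116,0.0008,-0.4709,0.0,56.4,-0.1],[0.085,-0.3622,0.0009,-0.4942,0.0,62.0,-0.1],[0.085,-0.4143,0.001,-0.5121,0.0,67.7,-0.1],[0.085,-0.4673,0.0011,-0.5246,0.0,73.3,-0.0],[0.085,-0.5208,0.0012,-0.5318,0.0,78.9,-0.0],[0.085,-0.5741,0.0013,-0.5335,0.0,84.6,-0.0],[0.085,-0.6267,0.0014,-0.53,0.0,90.2,-0.0],[0.085,-0.6381,0.0189,-0.5224,0.0,91.5,-0.0],[0.085,-0.6491,0.0364,-0.5146,0.1,92.7,-0.0],[0.085,-0.6598,0.0539,-0.5066,0.1,94.0,-0.0],[0.085,-0.6701,0.0714,-0.4983,0.1,95.2,-0.0]]
```

step_arm(series=[[[0.085,-0.009,0,-0.061,0,5.6,0],[0.085,-0.024,0,-0.12,0,11.3,0],[0.085,-0.044,0,-0.177,0,16.9,0],[0.085,-0.07,0,-0.23,0,22.6,0],[0.085,-0.1,0,-0.281,0,28.2,0],[0.085,-0.135,0,-0.328,0,33.8,0],[0.085,-0.174,0,-0.371,0,39.5,0],[0.085,-0.217,0.001,-0.409,0,45.1,0],[0.085,-0.263,0.001,-0.442,0,50.7,0],[0.085,-0.312,0.001,-0.471,0,56.4,0],[0.085,-0.362,0.001,-0.494,0,62,0],[0.085,-0.414,0.001,-0.512,0,67.7,0],[0.085,-0.467,0.001,-0.525,0,73.3,0],[0.085,-0.521,0.001,-0.532,0,78.9,0],[0.085,-0.574,0.001,-0.533,0,84.6,0],[0.085,-0.627,0.001,-0.53,0,90.2,0],[0.085,-0.638,0.019,-0.522,0,91.5,0],[0.085,-0.649,0.036,-0.515,0.1,92.7,0],[0.085,-0.66,0.054,-0.507,0.1,94,0],[0.085,-0.67,0.071,-0.498,0.1,95.2,0]]])

```text
clock: 2.65
position: [437.1, -241.9, 159.7]
eef_rot: [-1.571, 0.001, -0.505]
contact_force: [-0.3, 0.5, 0.2]
grip_width: 0.995
```

Run:
```python
from h import *
from bench import env
s,c=wrist(env);print(s['clock'],s['position'],s['eef_rot'],s['contact_force'])
np.savez('w1.npz',**c);cv2.imwrite('pics/w1.png',c['pixels'][:,:,::-1])
```

```text
2.65 [ 437.13908678 -241.93000806  159.71740106] [-1.57086981e+00  1.33697607e-03 -5.05371621e-01] [-0.31628099  0.52196166  0.17186496]
```

View pics/w1.png

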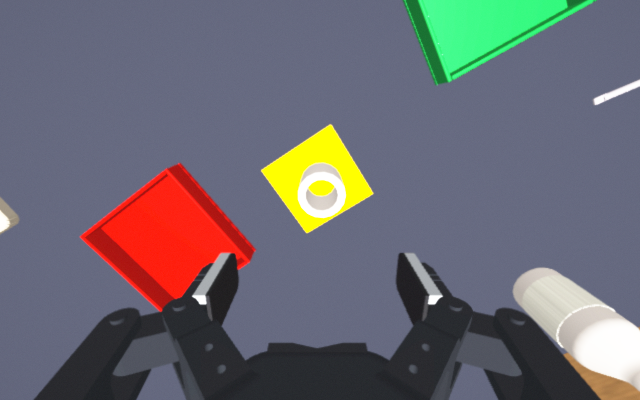

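Wrist view: sleeve with a wide bore on the yellow square, rim centre about (322,194). The jaws are at (215,285) and (420,285), and the bottle at lower right is clear of them.

Run:
```python
from h import *
from bench import env
c=dict(np.load('w1.npz'));T=dict(np.load('top.npz'));S=dict(np.load('scene.npz'))
p=(322,194);print(atz(c,p,50),*tri([(c,p),(T,(443.4,202.8))]),*tri([(c,p),(S,(221.6,248.3))]),*tri([(c,p),(T,(443.4,202.8)),(S,(221.6,248.3))]))
X=atz(c,p,50);r,a=pol(*X[:2]);print(r,a)
plan(env,[(3,r,a,110,.085),(4,r,a,21,.085),(1,r,a,21,.085)])
```

```text
[ 442.88038486 -241.50325882   50.        ] [ 440.14689729 -247.19932401   29.93092429] [np.float64(0.0020096222026803694), np.float64(0.002009622202656999)] [ 442.50821826 -242.18940847   48.05285346] [np.float64(0.16343950234352467), np.float64(0.16343950234355856)] [ 439.87168282 -242.53354605   45.18790217] [np.float64(2.3674524746318517), np.float64(2.5974173844895505), np.float64(1.3415437650594262)]
504.44708277037796 -28.603693152567526
[[0.085,0.0023,0.0159,0.0016,0.1,-0.2,-0.3],[0.085,0.0046,0.0318,0.0032,0.1,-0.3,-0.3],[0.085,0.0069,0.0477,0.0049,0.1,-0.5,-0.3],[0.085,0.007,0.0699,0.0049,0.1,-0.5,-0.3],[0.085,0.0071,0.0922,0.0049,0.1,-0.5,-0.3],[0.085,0.0072,0.1144,0.0049,0.1,-0.5,-0.3],[0.085,0.0073,0.1367,0.005,0.1,-0.5,-0.3],[0.085,0.0073,0.1367,0.005,0.1,-0.5,-0.3]]
```

step_arm(series=[[[0.085,0.002,0.016,0.001,0,-0.2,-0.3],[0.085,0.004,0.032,0.003,0,-0.3,-0.3],[0.085,0.006,0.048,0.004,0.1,-0.5,-0.3],[0.085,0.006,0.07,0.004,0.1,-0.5,-0.3],[0.085,0.006,0.092,0.004,0.1,-0.5,-0.3],[0.085,0.006,0.114,0.004,0.1,-0.5,-0.3],[0.085,0.006,0.137,0.004,0.1,-0.5,-0.3],[0.085,0.006,0.137,0.004,0.1,-0.5,-0.3],[0.03,0.006,0.137,0.004,0.1,-0.5,-0.3],[0.03,0.006,0.137,0.004,0.1,-0.5,-0.3],[0.03,0.006,0.137,0.004,0.1,-0.5,-0.3],[0.03,0.006,0.137,0.004,0.1,-0.5,-0.3],[0.03,0.006,0.137,0.004,0.1,-0.5,-0.3],[0.03,0.006,0.137,0.004,0.1,-0.5,-0.3]]], newtons=40)

```text
clock: 4.45
position: [442.0, -241.9, 21.8]
eef_rot: [-1.569, -0.002, -0.499]
contact_force: [-1.1, 0.2, 5.4]
grip_width: 0.519
```

Run:
```python
from h import *
from bench import env
s,c=wrist(env);print(s['clock'],s['position'],s['eef_rot'],s['contact_force'],s['grip_width']*85.4)
np.savez('w2.npz',**c);im=c['pixels'][:,:,::-1]
cv2.imwrite('pics/w2.png',cv2.resize(im[150:350,200:440],(720,600),interpolation=cv2.INTER_CUBIC))
```

```text
4.45 [ 441.97636196 -241.89399428   21.75194875] [-1.56929238 -0.00235584 -0.49916651] [-1.06540766  0.16980696  5.43036633] 44.290212763198035
```

View pics/w2.png

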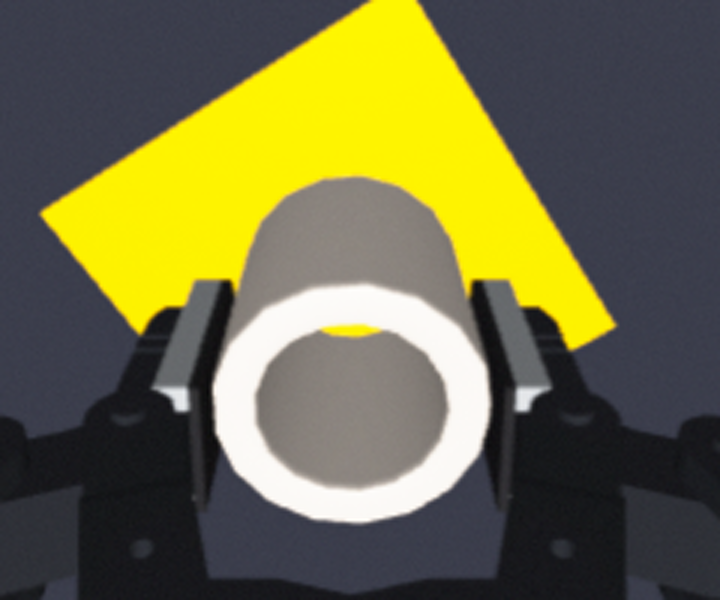

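Run:
```python
from h import *
from bench import env
c=dict(np.load('w2.npz'));s=env.sense()
X=atz(c,(317.3,284.7),50);R=Ro.from_euler('xyz',s['eef_rot']).as_matrix()
print(X,'tool off',R.T@(X-s['position']))
r,a=pol(468,60);print(r,a)
plan(env,[(3,507,-28.6,140,.03),(9,r+5,15.5,150,.03),(2,r,15.5,150,.03)])
```

```text
[ 442.57536761 -241.22983914   50.        ] tool off [  0.27045032 -28.25437945   0.88501781]
471.8304780321 7.305759533310827
[[0.03,0.0011,-0.0394,0.0003,-0.1,0.0,0.1],[0.03,0.0023,-0.0788,0.0006,-0.1,0.0,0.1],[0.03,0.0034,-0.1182,0.001,-0.1,0.0,0.1],[0.03,-0.0018,-0.1193,0.044,-0.1,-4.9,0.1],[0.03,-0.0106,-0.1204,0.0861,-0.1,-9.8,0.1],[0.03,-0.0229,-0.1215,0.1271,-0.1,-14.7,0.1],[0.03,-0.0386,-0.1225,0.1665,-0.1,-19.6,0.1],[0.03,-0.0575,-0.1236,0.2043,-0.1,-24.5,0.2],[0.03,-0.0794,-0.1247,0.24,-0.1,-29.4,0.2],[0.03,-0.1041,-0.1259,0.2735,-0.0,-34.3,0.2],[0.03,-0.1314,-0.127,0.3045,-0.0,-39.2,0.2],[0.03,-0.1611,-0.1281,0.3328,-0.0,-44.1,0.2],[0.03,-0.1629,-0.1281,0.3311,-0.0,-44.1,0.2],[0.03,-0.1647,-0.1281,0.3293,-0.0,-44.1,0.2]]
```

The sleeve is gripped on its centre line (0.3 mm and 0.9 mm off); the rim centre is at (317,285). Next I lift it and fly past the gauge to look at it.

step_arm(series=[[[0.03,0.001,-0.039,0,-0.1,0,0.1],[0.03,0.002,-0.079,0.001,-0.1,0,0.1],[0.03,0.003,-0.118,0.001,-0.1,0,0.1],[0.03,-0.002,-0.119,0.044,-0.1,-4.9,0.1],[0.03,-0.011,-0.12,0.086,-0.1,-9.8,0.1],[0.03,-0.023,-0.121,0.127,-0.1,-14.7,0.1],[0.03,-0.039,-0.122,0.166,-0.1,-19.6,0.1],[0.03,-0.057,-0.124,0.204,-0.1,-24.5,0.2],[0.03,-0.079,-0.125,0.24,-0.1,-29.4,0.2],[0.03,-0.104,-0.126,0.273,0,-34.3,0.2],[0.03,-0.131,-0.127,0.304,0,-39.2,0.2],[0.03,-0.161,-0.128,0.333,0,-44.1,0.2],[0.03,-0.163,-0.128,0.331,0,-44.1,0.2],[0.03,-0.165,-0.128,0.329,0,-44.1,0.2]]])

```text
clock: 6.25
position: [454.3, 125.3, 150.2]
eef_rot: [-1.57, -0.0, 0.27]
contact_force: [0.8, -0.6, -0.0]
grip_width: 0.519
```

Run:
```python
from h import *
from bench import env
s,c=wrist(env);print(s['clock'],s['position'],s['eef_rot'],s['contact_force'],s['grip_width']*85.4)
np.savez('w3.npz',**c);im=c['pixels'][:,:,::-1]
cv2.imwrite('pics/w3.png',cv2.resize(im[0:300,120:520],(800,600),interpolation=cv2.INTER_CUBIC))
```

```text
6.25 [454.29206422 125.31384752 150.16307277] [-1.57022109e+00 -5.56227508e-05  2.69611169e-01] [ 0.75486414 -0.61113911 -0.03647656] 44.29250770577747
```

View pics/w3.png

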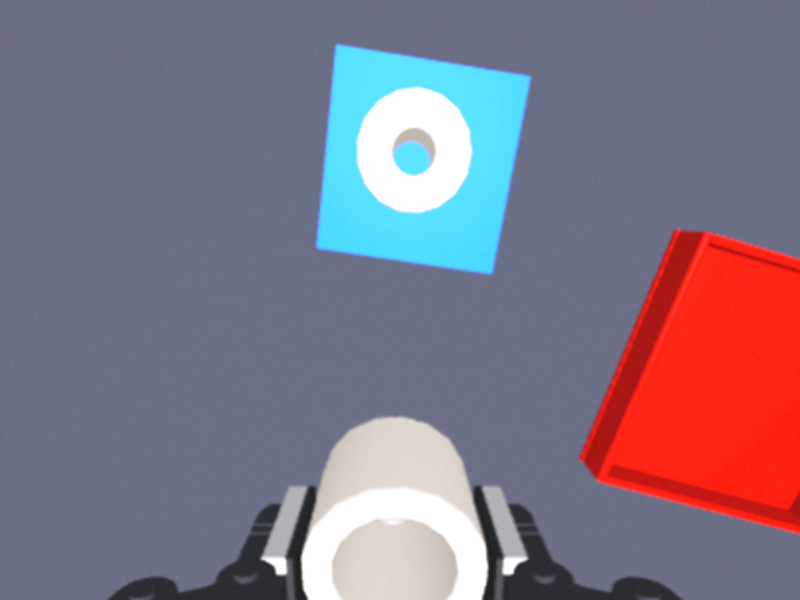

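Wrist view: the blue-square sleeve, with a narrow bore, is at the top of the picture, and the gauge is hidden behind the held sleeve. Image up is tool +z, so I need to go to the −y side of the gauge.

Run:
```python
from h import *
from bench import env
r,a=pol(468,60)
plan(env,[(4,r,a-8,140,.03),(1,r,a-8,140,.03)])
```

```text
[[0.03,-0.0009,0.0025,-0.033,-0.0,4.0,-0.0],[0.03,-0.0042,0.005,-0.0659,-0.0,8.0,-0.0],[0.03,-0.0097,0.0075,-0.0984,-0.0,12.1,-0.0],[0.03,-0.0176,0.01,-0.1305,-0.0,16.1,-0.0],[0.03,-0.0176,0.01,-0.1305,-0.0,16.1,-0.0]]
```

step_arm(series=[[[0.03,-0.001,0.002,-0.033,0,4,0],[0.03,-0.004,0.005,-0.066,0,8,0],[0.03,-0.01,0.008,-0.098,0,12.1,0],[0.03,-0.018,0.01,-0.13,0,16.1,0],[0.03,-0.018,0.01,-0.13,0,16.1,0]]])

```text
clock: 6.92
position: [471.0, -9.2, 139.8]
eef_rot: [-1.571, 0.001, -0.02]
contact_force: [0.1, -0.1, -0.7]
grip_width: 0.518
```

Run:
```python
from h import *
from bench import env
s,c=wrist(env);print(s['clock'],s['position'],s['eef_rot'],s['contact_force'],s['grip_width']*85.4)
np.savez('w4.npz',**c);im=c['pixels'][:,:,::-1]
cv2.imwrite('pics/w4.png',cv2.resize(im[0:300,120:520],(800,600),interpolation=cv2.INTER_CUBIC))
```

```text
6.925 [470.97638928  -9.172134   139.79151333] [-1.57090458e+00  8.09567388e-04 -2.00217980e-02] [ 0.08865341 -0.14899182 -0.66572777] 44.27041253884826
```

View pics/w4.png

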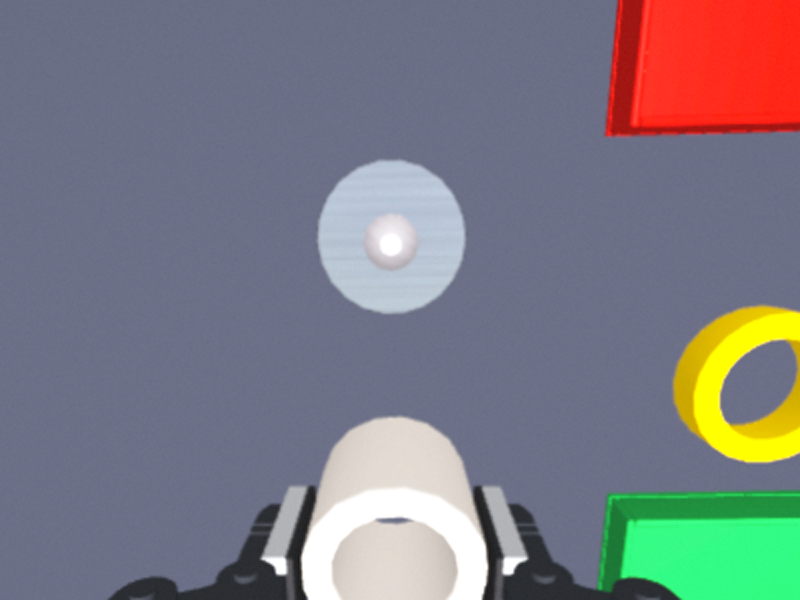

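The gauge is clear: tip at crop (391,244), which is pixel (315.5,122), and base disc centre at pixel (315.8,118.2). The sleeve is still in the grip.

Run:
```python
from h import *
from bench import env
c=dict(np.load('w4.npz'));T=dict(np.load('top.npz'));S=dict(np.load('scene.npz'))
t=atz(c,(315.5,122),50);b=atz(c,(315.8,118.2),10);print(t,b)
print(tri([(c,(315.5,122)),(S,(341.4,191))]),tri([(c,(315.5,122)),(T,(316,191.9))]))
s=env.sense();off=np.array([.27,0,.9])
X=(t+b)/2;
r,a=pol(*X[:2]);th=np.radians(a);X[:2]-= .27*np.array([np.cos(th),np.sin(th)])+.9*np.array([-np.sin(th),np.cos(th)])
r,a=pol(*X[:2]);print(X,r,a)
plan(env,[(4,r,a,110,.03),(2,r,a,82,.03),(1,r,a,82,.03)])
```

```text
[471.57744869  60.676134    50.        ] [471.66508433  61.97133712  10.        ]
(array([471.85636382,  60.97728332,  51.16117418]), [np.float64(0.3613725074560428), np.float64(0.36137250745610267)]) (array([471.19805998,  60.20934116,  30.31734198]), [np.float64(0.6312721341813757), np.float64(0.6312721341813349)])
[471.46956828  60.39643429  30.        ] 475.3222939127391 7.299974850761398
[[0.03,0.0007,0.0075,0.0169,-0.0,-2.1,-0.0],[0.03,0.0008,0.015,0.0338,-0.0,-4.1,-0.0],[0.03,0.0004,0.0224,0.0507,-0.0,-6.2,-0.0],[0.03,-0.0007,0.0299,0.0676,-0.0,-8.3,-0.0],[0.03,-0.0007,0.0439,0.0676,-0.0,-8.3,-0.0],[0.03,-0.0007,0.0579,0.0676,-0.0,-8.3,-0.0],[0.03,-0.0007,0.0579,0.0676,-0.0,-8.3,-0.0]]
```

step_arm(series=[[[0.03,0.001,0.007,0.017,0,-2.1,0],[0.03,0.001,0.015,0.034,0,-4.1,0],[0.03,0,0.022,0.051,0,-6.2,0],[0.03,-0.001,0.03,0.068,0,-8.3,0],[0.03,-0.001,0.044,0.068,0,-8.3,0],[0.03,-0.001,0.058,0.068,0,-8.3,0],[0.03,-0.001,0.058,0.068,0,-8.3,0],[0.03,-0.001,0.066,0.068,0,-8.3,0],[0.03,-0.001,0.074,0.068,0,-8.3,0],[0.03,-0.001,0.08,0.068,0,-8.3,0],[0.03,-0.001,0.086,0.068,0,-8.3,0],[0.03,-0.001,0.09,0.068,0,-8.3,0]]])

```text
clock: 8.48
position: [471.1, 60.7, 49.5]
eef_rot: [-1.57, 0.001, 0.128]
contact_force: [-0.7, -0.4, -0.6]
grip_width: 0.512
```

step_arm(series=[[[0.03,0,0.005,0,0,0,0],[0.03,0,0.01,0,0,0,0],[0.03,0,0.014,0,0,0,0],[0.03,0,0.016,0,0,0,0],[0.03,0,0.018,0,0,0,0],[0.03,0,0.018,0,0,0,0]]])

```text
clock: 9.22
position: [471.1, 60.7, 31.8]
eef_rot: [-1.57, 0.001, 0.128]
contact_force: [-1.4, -0.9, 3.4]
grip_width: 0.519
```

step_arm(series=[[[0.03,0,0.001,0,0,0,0],[0.03,0,0.002,0,0,0,0],[0.03,0,0.002,0,0,0,0]]])

```text
clock: 9.6
position: [471.2, 60.8, 31.6]
eef_rot: [-1.569, 0.001, 0.128]
contact_force: [-14.4, -2.2, 32.0]
grip_width: 0.517
```

Run:
```python
from h import *
from bench import env
c=env.read_camera('scene')
cv2.imwrite('pics/s5.png',cv2.resize(c['pixels'][150:250,280:400,::-1],(720,600),interpolation=cv2.INTER_CUBIC))
```

```text
(no output)
```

View pics/s5.png

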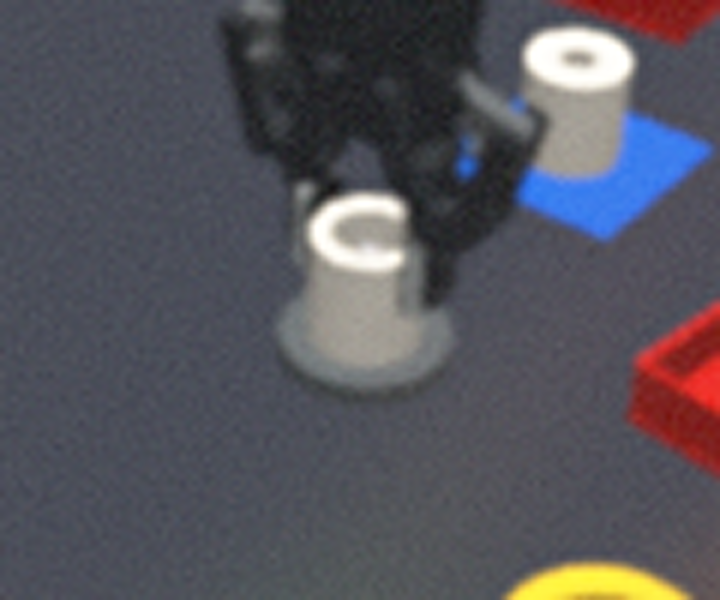

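The sleeve sits fully home on the gauge base: foot on the dark disc at crop (365,350), and the force rises at TCP z = 31.7, so the foot is at about 10 mm. It therefore goes to the green tray.

Run:
```python
from h import *
from bench import env
s=env.sense();p=s['position'];r0,a0=pol(p[0],p[1])
r,a=pol(655,-147);print(r,a,p)
plan(env,[(4,r0,a0,125,.03),(7,r,a,125,.03),(3,r,a,60,.03),(1,r,a,60,.03)])
```

```text
671.2927826217112 -12.649157367937784 [471.17414507  60.8003116   31.59296073]
[[0.03,-0.0,-0.0234,0.0,-0.1,-0.0,-0.1],[0.03,-0.0001,-0.0467,0.0001,-0.1,-0.0,-0.1],[0.03,-0.0001,-0.0701,0.0001,-0.1,-0.0,-0.1],[0.03,-0.0001,-0.0934,0.0002,-0.1,-0.0,-0.1],[0.03,0.0273,-0.0935,-0.0249,-0.1,2.8,-0.1],[0.03,0.0533,-0.0936,-0.0527,-0.1,5.7,-0.1],[0.03,0.0778,-0.0937,-0.0831,-0.1,8.5,-0.1],[0.03,0.1004,-0.0937,-0.1161,-0.1,11.4,-0.1],[0.03,0.1211,-0.0938,-0.1516,-0.1,14.3,-0.1],[0.03,0.1396,-0.0939,-0.1894,-0.1,17.1,-0.1],[0.03,0.1557,-0.094,-0.2294,-0.1,20.0,-0.1],[0.03,0.1557,-0.0723,-0.2294,-0.1,20.0,-0.1],[0.03,0.1558,-0.0507,-0.2295,-0.1,20.0,-0.1],[0.03,0.1558,-0.029,-0.2295,-0.1,20.0,-0.1],[0.03,0.1558,-0.029,-0.2295,-0.1,20.0,-0.1]]
```

step_arm(series=[[[0.03,0,-0.023,0,-0.1,0,-0.1],[0.03,0,-0.047,0,-0.1,0,-0.1],[0.03,0,-0.07,0,-0.1,0,-0.1],[0.03,0,-0.093,0,-0.1,0,-0.1],[0.03,0.027,-0.093,-0.025,-0.1,2.8,-0.1],[0.03,0.053,-0.094,-0.053,-0.1,5.7,-0.1],[0.03,0.078,-0.094,-0.083,-0.1,8.5,-0.1],[0.03,0.1,-0.094,-0.116,-0.1,11.4,-0.1],[0.03,0.121,-0.094,-0.152,-0.1,14.3,-0.1],[0.03,0.14,-0.094,-0.189,-0.1,17.1,-0.1],[0.03,0.156,-0.094,-0.229,-0.1,20,-0.1],[0.03,0.156,-0.072,-0.229,-0.1,20,-0.1],[0.03,0.156,-0.051,-0.229,-0.1,20,-0.1],[0.03,0.156,-0.029,-0.229,-0.1,20,-0.1],[0.03,0.156,-0.029,-0.229,-0.1,20,-0.1]]])

```text
clock: 11.52
position: [653.8, -145.3, 57.6]
eef_rot: [-1.571, 0.004, -0.22]
contact_force: [-0.8, 1.1, -0.2]
grip_width: 0.517
```

Run:
```python
from h import *
from bench import env
s,c=wrist(env);print(s['clock'],s['position'],s['eef_rot'],s['contact_force'])
cv2.imwrite('pics/w6.png',c['pixels'][:,:,::-1])
```

```text
11.525 [ 653.76593835 -145.32960189   57.64469414] [-1.57096399  0.00362535 -0.22024978] [-0.78190499  1.104905   -0.24123818]
```

View pics/w6.png

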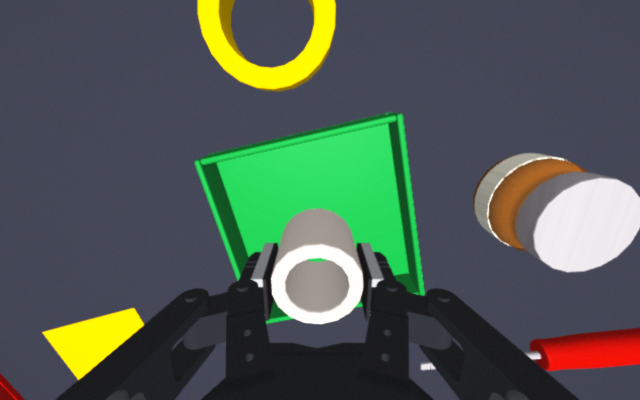

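The sleeve is above the tray floor, well inside all four walls; the jar on the right is clear.

step_arm(series=[[[0.03,0,0.012,0,0,0,0],[0.03,0,0.022,0,0,0,0],[0.03,0,0.029,0,0,0,0],[0.03,0,0.031,0,0,0,0],[0.03,0,0.0315,0,0,0,0]]])

```text
clock: 12.2
position: [654.7, -145.9, 27.8]
eef_rot: [-1.571, 0.001, -0.221]
contact_force: [-0.3, -0.3, -1.7]
grip_width: 0.518
```

step_arm(series=[[[0.03,0,0.0015,0,0,0,0],[0.03,0,0.002,0,0,0,0],[0.03,0,0.002,0,0,0,0]]])

```text
clock: 12.58
position: [654.8, -146.0, 25.9]
eef_rot: [-1.571, 0.001, -0.221]
contact_force: [0.4, 0.2, -0.7]
grip_width: 0.516
```

Foot is now about 0.3 mm above the floor. I release and go up.

step_arm(series=[[[0.065,0,0,0,0,0,0],[0.065,0,0,0,0,0,0],[0.065,0,0,0,0,0,0],[0.065,0,0,0,0,0,0],[0.065,0,-0.02,0,0,0,0],[0.065,0,-0.05,0,0,0,0],[0.065,0,-0.09,0,0,0,0],[0.065,0,-0.13,0,0,0,0],[0.065,0,-0.17,0,0,0,0],[0.065,0,-0.17,0,0,0,0],[0.065,0,-0.17,0,0,0,0]]])

```text
clock: 13.95
position: [654.8, -146.0, 196.5]
eef_rot: [-1.571, 0.0, -0.221]
contact_force: [0.2, 0.8, -0.2]
grip_width: 0.753
```

Run:
```python
from h import *
from bench import env
s=env.sense();print(s['clock'],s['contact_force'])
cv2.imwrite('pics/s7.png',env.read_camera('scene')['pixels'][:,:,::-1])
```

```text
13.95 [ 0.17347591  0.78337627 -0.1788784 ]
```

View pics/s7.png

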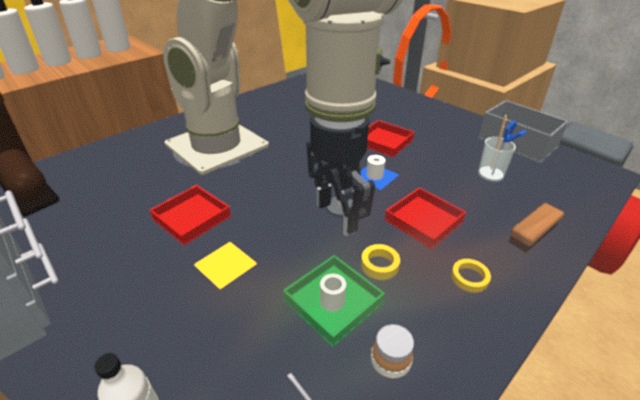

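The sleeve stands upright in the green tray at (333,292), the blue-square sleeve at (376,166) has not moved, and the gripper is clear of everything.

```bash
python3 -c "
from bench import env
print(env.hand_in())"
```

```text
the job is handed in; nothing more can be done
None
```

The sleeve from the yellow square fits, so it now stands upright in the green tray. I handed the job in at about 14 s of the 48 s allowed.

- **Gauge check:** the sleeve slid down over the pin without resistance. It stopped with its foot about 10 mm above the table, which is the top of the base. A light push there raised the wrist force to about 35 N without it going further, and the scene camera showed it seated on the base.
- **Final check:** the last scene picture shows the sleeve upright in the middle of the green tray. The sleeve on the blue square had not moved, and the gripper was about 170 mm above the place with no contact force.
- **Disagreements:** position estimates for the sleeve and the gauge differed by about 5 mm between cameras. Pairing the top and wrist views gave rim and tip heights about 20 mm too low, because those views are nearly parallel. I used the wrist camera's close-up positions, and both the grip and the fit were within tolerance.

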